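# Put three mixed-up clay rollers back on their own rests

### The arm

A 6-joint arm with a two-finger parallel gripper is mounted at the origin on the work surface. World frame = base frame: x ahead of the robot, y to its left, z up, the work surface at z = 0. Lengths are in m, angles in degrees, forces in N, time in s.
With the tool pointing down it reaches from about 0.35 to 0.875 m from the base axis. Payload 4.2 kg.
Tool frame: the origin (TCP) lies on the centre line of the jaws, within the pads' length; the fingertips stand 19 mm ahead of it and the grasp point (between the pads) is the TCP; z points along the fingers, y is the line along which they close (so a half turn about z gives the same grasp; the last joint's range is limited). The gripper opens to 87 mm and grips with 3 to 60 N. Pads are 19 mm wide; open, the fingers measure 117 mm over their backs; the gripper's body (75 mm by 190 mm) begins 51 mm behind the grasp point.
Start: joints at [14.817, 22.042, 0.453, 0, -68.411, -14.817], TCP at [0.625, 0, 0.209] pointing down, gripper open.
Joint ranges: [-179.83, 179.83], [-69.29, 118.12], [-61.27, 80.66], [-181.25, 117.63], [-171.15, -9.14], [-177.46, 177.46]. Speed limits (degrees/s): [159.86, 159.86, 180, 180, 180, 180].

### API

Orientations are given as a 3x3 rotation matrix whose columns are the frame's x, y, z axes.
In Python, from station import sense, capture, finish_job, search_frame, masks_of gives the robot as it stands.
- The arm moves only by the tool drive_tool, never from a script. Its argument "rows" is a list of rows, each a list of 7 numbers: the opening in per cent of the stroke, from 0 (shut) to 100 (fully open), then the shift along the world's x, y, z in mm, then the turn, a rotation vector about the world's x, y, z in rad. In form: [[fingers, dx, dy, dz, wx, wy, wz], ...]. A call has 1 to 5 rows; each row shifts and turns the commanded pose from where the row before left it; what a row does not reach is not made up. A row lasts 1/12 s, in which the tool goes at most 41.7 mm and 7.16 degrees, less where a joint would pass 70% of its speed; a pose out of reach is approached as far as the arm can. A call is refused whole if a number of a shift passes 41.7 or a number of a turn 0.125, either way. A call with a gripper value outside its range is refused whole. The fingers move at their own pace and stop on an object; the grip force is fixed at half the most. Time passes only in rows, so rows that do not move let the fingers close. It gives the time, the measured TCP pose, the force, the opening and the grip force at its end, in the units of the state.
- sense(): the state, without advancing time (a new reading comes with each control period).
- capture(name): name is "scene" or "side" or "wrist"; returns a dict with "frame" (420x560x3 uint8, red, green, blue), "z_map" (420x560 float32, m along the optical axis (not along the pixel's ray), 0 where there is no reading), "fx", "fy", "cx", "cy" (pixels), "R" (3x3) and "t" (3): a world point X has camera coordinates R X + t; the wrist camera has in their place "T_tool_cam" (4x4, takes a point from camera to tool coordinates, whose origin is the TCP and whose axes are the flange's). Camera axes: x right, y down, z forward; pixel columns grow to the right and rows downward; lengths in m; the calibration is good to about 2 mm. The wrist camera is an equidistant fisheye: a pixel r from the principal point sees the ray r / f radians off the axis. A picture is of the moment at which its call begins: read the wrist's pose just before it.
- finish_job(): hands the job in; it is judged then, once.
Trained networks look in a picture, given as the dict that the camera call returned (one of the last four; its "shot" number tells which), for a name from the list of things; names that differ only in an ending like _2 or _b are one class to them, and where a whole thing is asked for, a point or a joint stands for the part that bears it (a point fixed in the world has none). Each returns a list of dicts, best first, with "p" (0 to 1); they miss things now and then, are a little off and sometimes report something else, mostly with a low value. They report only what shows in the picture. A call takes as long as a camera call. They do not tell look-alikes from the thing itself.
- search_frame(label, picture): "xy" ([column, row] in pixels, amid what is visible of it).
- masks_of(label, picture): "region" (420x560 bool, what is visible of it) and "xy" ([column, row] in pixels, amid what is visible of it).
The state is a dict: "time_s": time; "joints": joint angles; "joint_velocities": joint speeds; "effort": joint torques, N m; "tcp_pos": TCP position; "ee_rot": TCP orientation; "wrist_force": force on the tool from outside, world axes, zero at the start; "moment": the same for the moment, N m; "gripper_width": opening from 0.0 (shut) to 1.0 (fully open); "gripper_force": force on a finger pad.
Only numpy, scipy, OpenCV 4.12 (cv2) and the standard library are available. Lean on these libraries where they do the work, as an engineer would, in place of code of your own. Each camera call takes 0.05 s, during which the arm holds its last target. There are 200 camera calls.

### The job

The three clay rollers on the craft table have been put back on the wrong rests. Bring each one to the rest of its own length - short on short, medium on medium, long on long - lying in the notches, centred along the rest and still, with the spare rest, free for parking a roller on the way, empty again at the end. Never lay or drop a roller on the tabletop, and do not push or knock over the paint jar and the glue stick.

Things in the scene. Friction and masses are not known exactly. Their poses are not given: they have to be found in the camera images.
- roller_short: The short thick clay roller: smooth pale beech cylinder, 90 mm long, 50 mm diameter, about 0.15 kg. Origin: its centre, on the roller's axis; y runs along the axis, and x and z turn with it as it rolls. Seated in any of the rests its axis is 50.5 mm above the table. At the start it lies centred on a rest that is not its own.
- roller_medium: The medium clay roller: dark wooden cylinder with fine rings, 125 mm long, 38 mm diameter, about 0.13 kg. Origin: its centre, on the roller's axis; y runs along the axis, and x and z turn with it as it rolls. Seated in any of the rests its axis is 43.2 mm above the table. At the start it lies centred on a rest that is not its own.
- roller_long: The long slim clay roller: aluminium cylinder, 165 mm long, 28 mm diameter, about 0.16 kg. Origin: its centre, on the roller's axis; y runs along the axis, and x and z turn with it as it rolls. Seated in any of the rests its axis is 37.1 mm above the table. At the start it lies centred on a rest that is not its own.
- rest_short: The short rest, for the short roller: base 90 mm long (y), 74 mm wide (x); two ribs, at y = -33 and +33 mm, up to 36 mm high. Ribs 8 mm thick, each with a V notch (sides 35 deg from level, bottom at x = 0, 20 mm above the table) in which a roller lies along y; free for fingers between the inner ribs. Base 10 mm thick, fixed. Origin: centre of underside, on the table; y along its length, z up. At start the long roller lies on it.
- rest_medium: The medium rest, for the medium roller: base 125 mm long, 66 mm wide; two ribs, at y = -37 and +37 mm, up to 35 mm high. Ribs 8 mm thick, each with a V notch (sides 35 deg from level, bottom at x = 0, 20 mm above the table) in which a roller lies along y; free for fingers between the inner ribs. Base 10 mm thick, fixed. Origin: centre of underside, on the table; y along its length, z up. At start the short roller lies on it.
- rest_long: The long rest, for the long roller: base 165 mm long, 54 mm wide; four ribs, at y = -72, -45, +45 and +72 mm, up to 33 mm high. Ribs 8 mm thick, each with a V notch (sides 35 deg from level, bottom at x = 0, 20 mm above the table) in which a roller lies along y; free for fingers between the inner ribs. Base 10 mm thick, fixed. Origin: centre of underside, on the table; y along its length, z up. At start the medium roller lies on it.
- rest_spare: The spare rest, empty at the start, takes any roller: base 110 mm long, 74 mm wide; two ribs, at y = -33 and +33 mm, up to 36 mm high. Ribs 8 mm thick, each with a V notch (sides 35 deg from level, bottom at x = 0, 20 mm above the table) in which a roller lies along y; free for fingers between the inner ribs. Base 10 mm thick, fixed. Origin: centre of underside, on the table; y along its length, z up.
- paint_jar: Bystander: closed paint jar, 48 mm diameter, 55 mm high, standing loose among the rests. Origin: centre of its underside, z up.
- glue_stick: Bystander: slender white glue stick, 28 mm diameter, 88 mm high, standing loose on its end at the far side of the rests. Origin: centre of its underside, z up.
Things that resemble listed ones, but are neither listed nor needed, are in the scene too. Leave any orange or yellow look-alike of the roller_short alone.

How it is judged (in metres and radians):
At the end, for the whole second after the job is handed in: Each roller lies still in the rest of its own length: centre within 12 mm along the rest, 6 mm across, 5 mm of seated height, axis within 0.12 rad; speeds below 0.02 m/s and 0.3 rad/s; spare rest empty; paint jar and glue stick upright (0.2 rad) and within 30 mm of their starts (x of roller_short in the frame of rest_short between -0.006 and 0.006 m and y of roller_short in the frame of rest_short between -0.012 and 0.012 m and z of roller_short in the frame of rest_short between 0.0455 and 0.0555 m and angle between the y axis of roller_short and the y axis of rest_short, either way round below 0.12 rad and linear speed of each of roller_short, roller_medium, roller_long below 0.02 m/s and angular speed of each of roller_short, roller_medium, roller_long below 0.3 rad/s and x of roller_medium in the frame of rest_medium between -0.006 and 0.006 m and y of roller_medium in the frame of rest_medium between -0.012 and 0.012 m and z of roller_medium in the frame of rest_medium between 0.0382 and 0.0482 m and angle between the y axis of roller_medium and the y axis of rest_medium, either way round below 0.12 rad and x of roller_long in the frame of rest_long between -0.006 and 0.006 m and y of roller_long in the frame of rest_long between -0.012 and 0.012 m and z of roller_long in the frame of rest_long between 0.0321 and 0.0421 m and angle between the y axis of roller_long and the y axis of rest_long, either way round below 0.12 rad and distance of each of paint_jar, glue_stick from where it was at the start of the episode below 0.03 m and angle between each of paint_jar, glue_stick's own z axis and vertical below 0.2 rad); the robot touches nothing.
It fails at once if the short roller comes to lie on the tabletop (height (world z) of roller_short below 0.032 m).
It fails at once if the medium roller comes to lie on the tabletop (height (world z) of roller_medium below 0.026 m).
It fails at once if the long roller comes to lie on the tabletop (height (world z) of roller_long below 0.021 m).
It fails at once if the paint jar is pushed away or knocked over (distance of paint_jar from where it was at the start of the episode above 0.03 m or angle between paint_jar's own z axis and vertical above 0.4 rad).
It fails at once if the glue stick is pushed away or knocked over (distance of glue_stick from where it was at the start of the episode above 0.03 m or angle between glue_stick's own z axis and vertical above 0.4 rad).
It also fails if it takes over 99 s, if anything falls off the work surface, if the arm or the gripper's body presses on something with over 40 N, if the wrist force passes 120 N, or if a joint passes its speed limit or range.

## Working session

There is one attempt and no reset: what is moved stays moved. The work goes in short steps, Python scripts to look and compute and a tool call to move; the robot and the scene stay as the last step left them, time stands still between calls to the robot, and variables do not carry over. Pictures are saved under pics/ and viewed, at most 14 in all, crops included, and the job is handed in when it is done.

Besides the shell and the picture viewer there is one more tool, called in YAML: its name, and indented under it one key for each argument. drive_tool: Moves the arm, as the interface text tells. Its arguments: {"type":"object","properties":{"rows":{"type":"array"}},"required":["rows"]}

```bash
mkdir -p pics; cat > h.py <<'E'
import numpy as np, cv2
from station import *
def cloud(p):
    z=p["z_map"]; v,u=np.indices(z.shape)
    C=np.stack([(u-p["cx"])/p["fx"]*z,(v-p["cy"])/p["fy"]*z,z],-1)
    W=(C-np.array(p["t"]))@np.array(p["R"])
    W[z==0]=np.nan
    return W
E
cat > a.py <<'E'
from h import *
for c in ["scene","side"]:
    p=capture(c); cv2.imwrite(f"pics/{c}0.png",cv2.resize(p["frame"][:,:,::-1],(784,588))); W=cloud(p)
    np.savez(f"{c}0.npz",W=W,f=p["frame"])
    print(c,"cam at",-np.array(p["R"]).T@np.array(p["t"]))
    for n in ["roller_short","roller_medium","roller_long","rest_short","rest_medium","rest_long","rest_spare","paint_jar","glue_stick"]:
        for d in masks_of(n,p)[:4]:
            P=W[d["region"]]; P=P[~np.isnan(P[:,0])]
            if len(P)<10: continue
            q=P[:,:2]-np.median(P[:,:2],0); 
            r=cv2.minAreaRect(P[:,:2].astype(np.float32)*1000)
            print(n,round(d["p"],2),np.round(d["xy"]),np.round(np.median(P,0),3),"zmax",np.round(np.percentile(P[:,2],98),3),np.round(r[0]),np.round(r[1]),round(r[2]))
E
python3 a.py
```

```text
scene cam at [0.86615046 0.39383432 0.70486413]
roller_short 0.94 [236. 235.] [ 0.645 -0.002  0.042] zmax 0.049 [639. -10.] [90. 47.] 0
roller_short 0.94 [336. 164.] [ 0.384 -0.014  0.04 ] zmax 0.049 [361. -36.] [ 87. 109.] 23
roller_short 0.67 [287. 291.] [0.652 0.156 0.069] zmax 0.075 [646. 148.] [92. 49.] 76
roller_short 0.56 [397. 216.] [0.376 0.152 0.042] zmax 0.049 [352. 130.] [132.  56.] 49
roller_medium 0.69 [357. 249.] [0.498 0.166 0.056] zmax 0.061 [474. 157.] [ 74. 125.] 11
roller_long 0.72 [255. 156.] [ 0.502 -0.136  0.045] zmax 0.051 [ 524. -107.] [363.  82.] 60
rest_short 0.97 [245. 159.] [ 0.513 -0.166  0.008] zmax 0.033 [ 496. -157.] [111.  74.] 81
rest_medium 0.86 [283. 322.] [0.666 0.184 0.008] zmax 0.029 [646. 148.] [124.  65.] 76
rest_long 0.62 [360. 268.] [0.504 0.179 0.008] zmax 0.029 [489. 157.] [ 62. 169.] 12
rest_spare 0.65 [195. 189.] [ 0.643 -0.166  0.008] zmax 0.031 [ 638. -175.] [119.  75.] 79
paint_jar 0.8 [298. 205.] [0.511 0.021 0.045] zmax 0.055 [490.  -3.] [91. 49.] 49
glue_stick 0.57 [184. 255.] [ 0.748 -0.01   0.059] zmax 0.087 [733. -30.] [62. 26.
[... 494 characters left out ...]

roller_long 0.6 [350. 201.] [ 0.49  -0.153  0.048] zmax 0.053 [ 491. -165.] [167.  28.] 79
rest_short 0.92 [360. 212.] [ 0.473 -0.162  0.011] zmax 0.035 [ 475. -171.] [129.  42.] 83
rest_medium 0.83 [189. 274.] [0.63  0.164 0.01 ] zmax 0.032 [644. 149.] [125.  67.] 76
rest_long 0.28 [251. 300.] [0.484 0.169 0.058] zmax 0.064 [504. 143.] [ 61. 166.] 11
rest_spare 0.76 [295. 184.] [ 0.632 -0.167  0.011] zmax 0.034 [ 638. -171.] [113.  78.] 79
rest_spare 0.59 [296. 251.] [0.497 0.024 0.046] zmax 0.057 [501.  16.] [43. 44.] 78
paint_jar 0.59 [298. 253.] [0.496 0.024 0.044] zmax 0.057 [502.  14.] [48. 46.] 9
glue_stick 0.72 [213. 182.] [ 0.738 -0.012  0.053] zmax 0.089 [775. -47.] [ 27. 112.] 47
```

View pics/scene0.png

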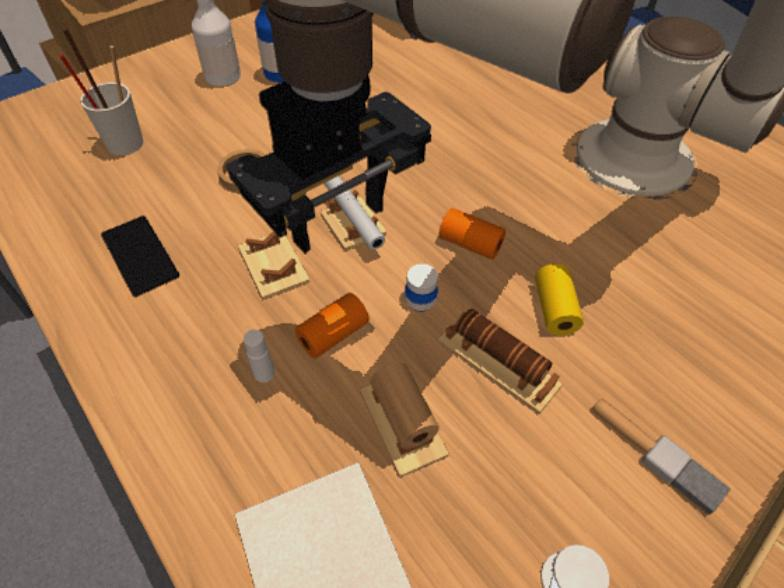

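```bash
cat > b.py <<'E'
from h import *
# merged heightmaps (both cams): list rectangles from points near guesses
A=np.concatenate([np.load(f"{c}0.npz")["W"].reshape(-1,3) for c in ["scene","side"]]); A=A[~np.isnan(A[:,0])]
def rect(n,c,r,zl,zh):
    m=(np.hypot(A[:,0]-c[0],A[:,1]-c[1])<r)&(A[:,2]>zl)&(A[:,2]<zh); P=(A[m][:,:2]*1000)
    # largest connected blob on 2mm grid
    g=np.zeros((500,500),np.uint8); ij=((P-np.array([250,-250]))/1).astype(int); ij=np.clip(ij,0,499)
    g[ij[:,1],ij[:,0]]=255; g=cv2.morphologyEx(g,cv2.MORPH_CLOSE,np.ones((5,5))); g=cv2.morphologyEx(g,cv2.MORPH_OPEN,np.ones((3,3)))
    k,l,s,_=cv2.connectedComponentsWithStats(g); i=1+np.argmax(s[1:,4]); q=np.argwhere(l==i)[:,::-1].astype(np.float32)
    R=cv2.minAreaRect(q); print(n,"c",np.round(np.array(R[0])+[250,-250],1),"size",np.round(R[1],1),"ang",round(R[2],1))
rect("rest_short base",(.49,-.16),.1,.004,.034); rect("rest_med base",(.646,.149),.1,.004,.03)
rect("rest_long base",(.5,.15),.11,.004,.031); rect("rest_spare",(.638,-.173),.085,.004,.04)
rect("med roller",(.488,.16),.1,.045,.07); rect("long roller",(.491,-.165),.12,.042,.06); rect("short roller",(.646,.149),.09,.05,.08)
rect("jar",(.502,.014),.06,.02,.07); rect("glue",(.735,-.02),.06,.03,.1)
rect("lookalike", (.64,-.01),.07,.02,.08)
E
python3 b.py
```

```text
rest_short base c [ 492.7 -166.4] size [90.1 75.8] ang 80.5
rest_med base c [644.3 147.8] size [125.9  68.5] ang 76.1
rest_long base c [490.2 159.4] size [ 56.  165.7] ang 10.6
rest_spare c [ 637.5 -171.5] size [112.1  76. ] ang 78.9
med roller c [490.2 159. ] size [ 39.1 127.2] ang 10.5
long roller c [ 493.  -166.3] size [164.6  26.7] ang 81.0
short roller c [644.4 147.6] size [92.2 51.4] ang 76.0
jar c [502.5  13.5] size [45. 47.] ang 90.0
glue c [739.5 -18.5] size [25. 19.] ang 90.0
lookalike c [637.6 -10.7] size [92.7 47.8] ang 4.6
```

The scene shows three look-alikes: two orange and one yellow, at (333,325), (472,233) and (558,298). The three real rollers lie on their rests at (352,212) aluminium, (405,405) beech and (503,348) dark. The spare rest is empty at (272,262). The measured sizes match the given ones.

```bash
python3 -c "
from station import *
import numpy as np
s=sense();print(np.round(s['tcp_pos'],4),np.round(s['ee_rot'],3).tolist(),s['gripper_width'])"
```

```text
[0.625  0.     0.2089] [[0.0, -1.0, 0.0], [-1.0, -0.0, 0.0], [-0.0, -0.0, -1.0]] 1.003357114773213
```

drive_tool:
  rows:
    - [100,-27,-33,-10,0,0,0]
    - [100,-27,-33,-10,0,0,0]
    - [100,-27,-33,-10,0,0,0]
    - [100,-26,-33,-10,0,0,0]
    - [100,-26,-34,-9,0,0,0]

```text
time_s: 1.42
tcp_pos: [0.4965, -0.1594, 0.1618]
ee_rot: [[0.001, -1.0, 0.0], [-1.0, -0.001, -0.0], [0.0, -0.0, -1.0]]
wrist_force: [-0.1, -0.8, 1.0]
gripper_width: 1.002
gripper_force: 0.0
```

drive_tool:
  rows:
    - [100,1,0,-30,0,0,-0.08]
    - [100,0,0,-30,0,0,-0.08]
    - [100,0,0,-10,0,0,0]
    - [100,0,0,0,0,0,0]

```text
time_s: 1.75
tcp_pos: [0.497, -0.1584, 0.0897]
ee_rot: [[-0.158, -0.987, -0.006], [-0.987, 0.158, 0.0], [0.001, 0.006, -1.0]]
wrist_force: [0.5, 0.5, 0.7]
gripper_width: 1.0
gripper_force: 0.0
```

```bash
cat > w.py <<'E'
import sys
from h import *
# wrist view -> merged cloud in world; print rect of points in a height band near the TCP
s=sense(); p=capture("wrist"); z=p["z_map"]; v,u=np.indices(z.shape)
du,dv=u-p["cx"],v-p["cy"]; r=np.hypot(du,dv); th=r/p["fx"]; ok=(z>0)&(th<1.3)
k=np.where(r>0,np.tan(np.minimum(th,1.3))/np.maximum(r,1e-9),1/p["fx"])
C=np.stack([du*k*z,dv*k*z,z,np.ones_like(z)],-1)[ok]
T=np.eye(4); T[:3,:3]=s["ee_rot"]; T[:3,3]=s["tcp_pos"]
W=(C@np.array(p["T_tool_cam"]).T@T.T)[:,:3]*1000; t=np.array(s["tcp_pos"])*1000
print("tcp",np.round(t,1))
for zl,zh in [tuple(map(float,a.split(","))) for a in sys.argv[2:]]:
    m=(np.hypot(*(W[:,:2]-t[:2]).T)<100)&(W[:,2]>zl)&(W[:,2]<zh)
    P=W[m]; g=np.zeros((500,500),np.uint8); ij=np.clip((P[:,:2]-t[:2]+250).astype(int),0,499); g[ij[:,1],ij[:,0]]=255
    g=cv2.morphologyEx(g,cv2.MORPH_CLOSE,np.ones((5,5))); _,l,st,_=cv2.connectedComponentsWithStats(g)
    i=1+np.argmax(st[1:,4]); R=cv2.minAreaRect(np.argwhere(l==i)[:,::-1].astype(np.float32))
    print(zl,zh,"c",np.round(np.array(R[0])+t[:2]-250,1),np.round(R[1],1),round(R[2],1),"ztop",np.percentile(P[:,2],97).round(1))
cv2.imwrite(f"pics/{sys.argv[1]}.png",p["frame"][:,:,::-1])
E
python3 w.py w1 40,60 5,14
```

```text
tcp [ 497.  -158.4   89.7]
40.0 60.0 c [ 492.2 -180.8] [142.2  28.5] 80.8 ztop 51.7
5.0 14.0 c [ 520.  -174.2] [89.3 22.5] 80.5 ztop 11.5
```

drive_tool:
  rows:
    - [100,-2,-4,-15,0,0,0]
    - [100,-2,-4,-20,0,0,0]
    - [100,0,0,-16,0,0,0]
    - [100,0,0,0,0,0,0]
    - [100,0,0,0,0,0,0]

```text
time_s: 2.22
tcp_pos: [0.4964, -0.1662, 0.0422]
ee_rot: [[-0.157, -0.988, 0.001], [-0.988, 0.157, -0.001], [0.0, -0.001, -1.0]]
wrist_force: [-0.3, 0.9, 0.8]
gripper_width: 0.997
gripper_force: 0.0
```

drive_tool:
  rows:
    - [0,0,0,0,0,0,0]
    - [0,0,0,0,0,0,0]
    - [0,0,0,0,0,0,0]
    - [0,0,0,0,0,0,0]
    - [0,0,0,0,0,0,0]

```text
time_s: 2.63
tcp_pos: [0.4954, -0.1664, 0.0417]
ee_rot: [[-0.159, -0.987, 0.001], [-0.987, 0.159, -0.0], [-0.0, -0.001, -1.0]]
wrist_force: [-0.3, -0.6, -0.4]
gripper_width: 0.706
gripper_force: 0.0
```

drive_tool:
  rows:
    - [0,-2,0,-4,0,0,0]
    - [0,0,0,0,0,0,0]
    - [0,0,0,0,0,0,0]
    - [0,0,0,0,0,0,0]
    - [0,0,0,0,0,0,0]

```text
time_s: 3.05
tcp_pos: [0.4931, -0.1664, 0.037]
ee_rot: [[-0.159, -0.987, -0.0], [-0.987, 0.159, -0.0], [0.0, 0.0, -1.0]]
wrist_force: [-1.3, 0.2, 0.8]
gripper_width: 0.322
gripper_force: 0.0
```

drive_tool:
  rows:
    - [0,0,0,0,0,0,0]
    - [0,0,0,0,0,0,0]
    - [0,0,0,0,0,0,0]
    - [0,0,0,0,0,0,0]
    - [0,0,0,0,0,0,0]

```text
time_s: 3.47
tcp_pos: [0.4939, -0.1665, 0.0376]
ee_rot: [[-0.159, -0.987, 0.002], [-0.987, 0.159, -0.0], [0.0, -0.002, -1.0]]
wrist_force: [0.1, 0.3, 2.5]
gripper_width: 0.022
gripper_force: 1.5
```

```bash
python3 w.py w2 40,80 5,14; python3 -c "
from h import *
a=capture('scene')['frame'];b=capture('side')['frame']
cv2.imwrite('pics/c1.png',np.hstack([cv2.resize(a[80:240,140:340],(400,320)),cv2.resize(b[120:280,250:450],(400,320))])[:,:,::-1])
s=sense();print(s['gripper_width'],s['gripper_force'])"
```

```text
tcp [ 493.9 -166.5   37.6]
40.0 80.0 c [ 488.7 -202.1] [100.3  28. ] 80.8 ztop 73.3
5.0 14.0 c [ 465.6 -178.6] [64.2 22.1] 80.9 ztop 11.5
0.006032866714143578 2.0025418885052204
```

View pics/c1.png

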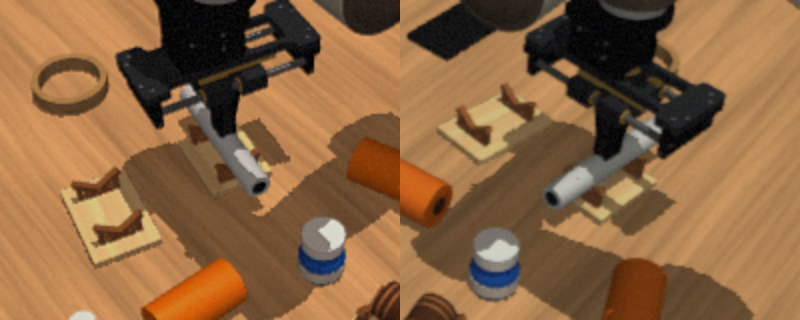

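```bash
cat > ax.py <<'E'
import sys
from h import *
# height/offset profile along an axis: cx cy ang zlo
cx,cy,ang,zlo=map(float,sys.argv[1:5]); a=np.radians(ang); d=np.array([np.cos(a),np.sin(a)]); n=np.array([-d[1],d[0]])
for c in ["scene","side"]:
    W=cloud(capture(c)).reshape(-1,3)*1000; W=W[~np.isnan(W[:,0])]
    q=W[:,:2]-[cx,cy]; s=q@d; e=q@n
    for k in range(-100,100,20):
        m=(s>k)&(s<k+20)&(abs(e)<35)&(W[:,2]>zlo)&(W[:,2]<110)
        if m.sum()>15: print(c,k+10,m.sum(),"z 50/97%",np.round(np.percentile(W[m,2],[50,97]),1),"e 3/97%",np.round(np.percentile(e[m],[3,97]),1))
E
python3 ax.py 493 -166.4 81 37; python3 -c "
from station import *
s=sense();print(s['gripper_width'],s['gripper_force'],s['wrist_force'],s['tcp_pos'])"
```

```text
scene -70 31 z 50/97% [45.9 49.3] e 3/97% [-13.1  -2.5]
scene -50 35 z 50/97% [44.3 49. ] e 3/97% [-13.9  -2.3]
scene -30 47 z 50/97% [45.4 49.2] e 3/97% [-13.9  -0.9]
scene -10 48 z 50/97% [45.7 74.9] e 3/97% [-14.   -7.6]
scene 10 251 z 50/97% [ 67.9 100.1] e 3/97% [-13.3  12.1]
scene 30 91 z 50/97% [46.7 50. ] e 3/97% [-13.9   9.9]
scene 50 88 z 50/97% [46.6 49.9] e 3/97% [-13.9   9. ]
scene 70 102 z 50/97% [46.  49.6] e 3/97% [-13.8   9.7]
scene 90 34 z 50/97% [41.7 48.6] e 3/97% [-11.9   8.9]
side -70 34 z 50/97% [50.4 53.2] e 3/97% [-9.5 12.9]
side -50 62 z 50/97% [48.1 52.3] e 3/97% [-9.8 13.3]
side -30 81 z 50/97% [48.2 52.7] e 3/97% [-4.8 13. ]
side -10 81 z 50/97% [49.3 92.6] e 3/97% [ 5.3 14. ]
side 10 292 z 50/97% [69.7 98.7] e 3/97% [-11.8  12.7]
side 30 97 z 50/97% [48.4 52.3] e 3/97% [-8.3 14.7]
side 50 104 z 50/97% [48.9 52.4] e 3/97% [-9.3 13.2]
side 70 108 z 50/97% [48.9 53. ] e 3/97% [-10.6  13.2]
side 90 50 z 50/97% [43.2 52. ] e 3/97% [-11.9  10.9]
0.005708405559906038 2.355489581823349 [ 0.88709606 -0.14435893  4.0093517 ] [ 0.49380825 -0.16648247  0.03766435]
```

View pics/w2.png

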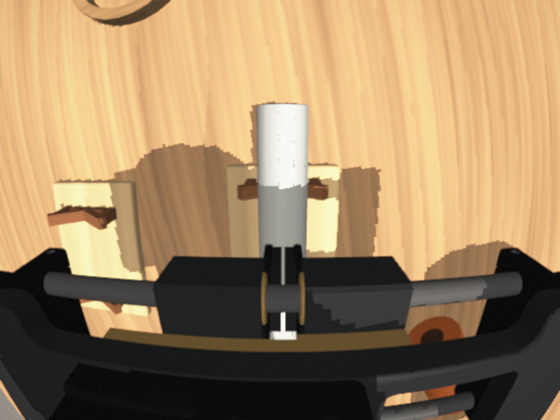

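The wrist view shows the roller still in its notches, between the fingers at (283,290). The opening reading therefore looks wrong, so I'll give the grip time to build.

drive_tool:
  rows:
    - [0,0,0,0,0,0,0]
    - [0,0,0,0,0,0,0]
    - [0,0,0,0,0,0,0]
    - [0,0,0,0,0,0,0]
    - [0,0,0,0,0,0,0]

```text
time_s: 4.13
tcp_pos: [0.4938, -0.1665, 0.0376]
ee_rot: [[-0.159, -0.987, 0.002], [-0.987, 0.159, -0.0], [0.0, -0.002, -1.0]]
wrist_force: [0.9, -0.9, 5.8]
gripper_width: 0.001
gripper_force: 2.7
```

drive_tool:
  rows:
    - [0,0,0,5,0,0,0]
    - [0,0,0,5,0,0,0]
    - [0,0,0,0,0,0,0]
    - [0,0,0,0,0,0,0]

```text
time_s: 4.47
tcp_pos: [0.4927, -0.1663, 0.0471]
ee_rot: [[-0.16, -0.987, -0.0], [-0.987, 0.16, 0.0], [-0.0, 0.0, -1.0]]
wrist_force: [0.3, 0.9, -0.3]
gripper_width: 0.004
gripper_force: 0.0
```

```bash
python3 ax.py 493 -166.4 81 37 | grep -E "(30|50|70) "; python3 w.py w3 40,80 5,14
```

```text
scene -70 22 z 50/97% [45.9 49.7] e 3/97% [-13.1   3.8]
scene -50 62 z 50/97% [46.9 49.6] e 3/97% [-13.4   4.1]
scene -30 58 z 50/97% [45.7 50. ] e 3/97% [-14.6   1.2]
scene 30 88 z 50/97% [46.2 49.8] e 3/97% [-13.8  10.2]
scene 50 85 z 50/97% [46.6 50.4] e 3/97% [-13.8   9.1]
scene 70 100 z 50/97% [46.3 49.4] e 3/97% [-13.7   8.9]
side -70 40 z 50/97% [48.5 52.5] e 3/97% [-10.1  12.4]
side -50 83 z 50/97% [49.  52.7] e 3/97% [-9.1 13.1]
side -30 79 z 50/97% [48.1 52.1] e 3/97% [-4.8 13.6]
side 30 100 z 50/97% [48.6 52.2] e 3/97% [-9.4 13.2]
side 50 101 z 50/97% [48.7 52. ] e 3/97% [-9.2 12.8]
side 70 107 z 50/97% [48.7 52.4] e 3/97% [-9.2 13. ]
tcp [ 492.5 -166.3   46.8]
40.0 80.0 c [ 488.1 -206.4] [91.2 28.1] 80.8 ztop 72.9
5.0 14.0 c [ 466.  -176.6] [68.3 22.6] 81.0 ztop 11.5
```

```bash
python3 -c "
from h import *
o=[]
for c in ['scene','side']:
    p=capture(c); q=np.array(p['R'])@[.4925,-.1663,.05]+np.array(p['t']); u=int(p['fx']*q[0]/q[2]+p['cx']); v=int(p['fy']*q[1]/q[2]+p['cy']); print(u,v)
    o.append(cv2.resize(p['frame'][v-40:v+40,u-40:u+40],(400,400),interpolation=cv2.INTER_CUBIC))
    W=cloud(p)*1000
    for dv in range(-24,13,3): print(dv,[tuple(np.round(W[v+dv,u+du]).tolist()) if W[v+dv,u+du,0]==W[v+dv,u+du,0] else None for du in (-6,0,6)])
cv2.imwrite('pics/c2.png',np.hstack(o)[:,:,::-1])"
```

```text
251 143
-24 [(520.0, -142.0, 150.0), (512.0, -134.0, 151.0), (499.0, -133.0, 146.0)]
-21 [(525.0, -135.0, 150.0), (515.0, -130.0, 148.0), (484.0, -154.0, 116.0)]
-18 [(527.0, -133.0, 145.0), (515.0, -131.0, 140.0), (484.0, -154.0, 107.0)]
-15 [(527.0, -134.0, 138.0), (497.0, -157.0, 104.0), (485.0, -154.0, 100.0)]
-12 [(502.0, -174.0, 87.0), (498.0, -157.0, 97.0), (485.0, -154.0, 91.0)]
-9 [(484.0, -202.0, 47.0), (499.0, -157.0, 89.0), (485.0, -155.0, 82.0)]
-6 [(490.0, -194.0, 48.0), (499.0, -157.0, 80.0), (485.0, -155.0, 74.0)]
-3 [(496.0, -185.0, 49.0), (500.0, -156.0, 74.0), (488.0, -151.0, 70.0)]
0 [(499.0, -181.0, 45.0), (500.0, -156.0, 65.0), (486.0, -154.0, 58.0)]
3 [(503.0, -175.0, 43.0), (497.0, -161.0, 50.0), (480.0, -164.0, 37.0)]
6 [(506.0, -172.0, 38.0), (501.0, -156.0, 48.0), (491.0, -148.0, 48.0)]
9 [(495.0, -191.0, 7.0), (504.0, -153.0, 43.0), (497.0, -140.0, 49.0)]
12 [(500.0, -184.0, 6.0), (509.0, -146.0, 43.0), (502.0, -133.0, 48.0)]
353 196
-24 [(576.0, -285.0, -1.0), (481.0, -123.0, 147.0), (469.0, -123.0, 154.0)]
-21 [(569.0, -274.0, 1.0), (481.0, -124.0, 140.0), (468.0, -123.0, 147.0)]
-18 [(563.0, -265.0, 1.0), (496.0, -157.0, 104.0), (467.0, -123.0, 141.0)]
-15 [(556.0, -253.0, 3.0), (495.0, -157.0, 97.0), (481.0, -154.0, 106.0)]
-12 [(551.0, -246.0, 1.0), (493.0, -156.0, 91.0), (482.0, -159.0, 95.0)]
-9 [(548.0, -241.0, -2.0), (492.0, -156.0, 84.0), (483.0, -165.0, 83.0)]
-6 [(541.0, -229.0, 0.0), (491.0, -156.0, 76.0), (484.0, -169.0, 72.0)]
-3 [(502.0, -155.0, 63.0), (489.0, -154.0, 71.0), (483.0, -170.0, 63.0)]
0 [(525.0, -202.0, 10.0), (486.0, -151.0, 67.0), (486.0, -179.0, 48.0)]
3 [(499.0, -152.0, 50.0), (489.0, -160.0, 50.0), (483.0, -175.0, 43.0)]
6 [(495.0, -146.0, 49.0), (486.0, -155.0, 47.0), (480.0, -169.0, 41.0)]
9 [(491.0, -141.0, 46.0), (483.0, -152.0, 43.0), (489.0, -193.0, 10.0)]
12 [(487.0, -135.0, 44.0), (482.0, -152.0, 35.0), (485.0, -186.0, 9.0)]
```

View pics/c2.png

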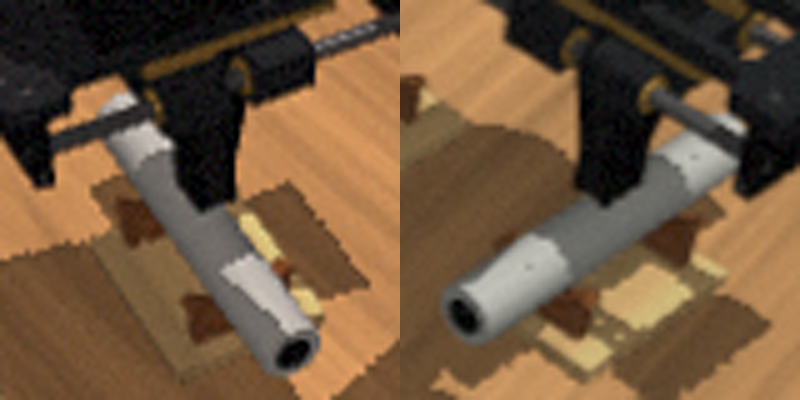

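```bash
python3 -c "
from h import *
for c in ['scene','side']:
    W=np.load(c+'0.npz')['W'].reshape(-1,3)*1000
    m=(abs(W[:,0]-625)<75)&(abs(W[:,1])<30)&(W[:,2]>120); P=W[m]
    for lo in range(150,290,10):
        k=P[(P[:,2]>=lo)&(P[:,2]<lo+10)]
        if len(k): print(c,lo,len(k),'x',np.round(np.percentile(k[:,0],[2,98])),'y',np.round(np.percentile(k[:,1],[2,98])))
"
```

```text
scene 210 3 x [574. 664.] y [10. 12.]
scene 220 111 x [571. 677.] y [-9. 13.]
scene 230 114 x [572. 677.] y [-8. 12.]
scene 240 106 x [571. 678.] y [-8. 12.]
scene 250 98 x [569. 680.] y [-7. 13.]
scene 260 84 x [567. 679.] y [-9. 13.]
scene 270 44 x [566. 576.] y [-10.  13.]
scene 280 33 x [575. 576.] y [-10.   9.]
side 220 79 x [572. 677.] y [-9. 14.]
side 230 121 x [572. 677.] y [-9. 13.]
side 240 108 x [571. 676.] y [-7. 13.]
side 250 120 x [569. 680.] y [-8. 13.]
side 260 117 x [567. 682.] y [-7. 13.]
side 270 83 x [567. 684.] y [-4. 14.]
side 280 40 x [672. 685.] y [-10.  14.]
```

The depth data show that the fingertips are 12 mm above the reported TCP, at 220 against 209 at the start. The pads therefore closed above the roller. The grasp point is really about 31 mm above the reading, and I'll allow for that in every move.

drive_tool:
  rows:
    - [100,0,0,4,0,0,0]
    - [100,0,0,0,0,0,0]
    - [100,0,0,0,0,0,0]
    - [100,0,0,0,0,0,0]
    - [100,0,0,0,0,0,0]

```text
time_s: 5.13
tcp_pos: [0.493, -0.1664, 0.0511]
ee_rot: [[-0.159, -0.987, -0.0], [-0.987, 0.159, 0.0], [-0.0, 0.0, -1.0]]
wrist_force: [0.5, 0.3, -0.4]
gripper_width: 0.3
gripper_force: 0.0
```

drive_tool:
  rows:
    - [100,0,0,0,0,0,0]
    - [100,0,0,0,0,0,0]
    - [100,0,0,0,0,0,0]
    - [100,0,0,0,0,0,0]
    - [100,0,0,0,0,0,0]

```text
time_s: 5.55
tcp_pos: [0.493, -0.1664, 0.0511]
ee_rot: [[-0.159, -0.987, -0.0], [-0.987, 0.159, -0.0], [0.0, 0.0, -1.0]]
wrist_force: [0.1, -0.2, 0.1]
gripper_width: 0.683
gripper_force: 0.0
```

drive_tool:
  rows:
    - [100,0,0,-10,0,0,0]
    - [100,0,0,-15,0,0,0]
    - [100,0,0,-10,0,0,0]
    - [100,0,0,-8,0,0,0]
    - [100,0,0,0,0,0,0]

```text
time_s: 5.97
tcp_pos: [0.4915, -0.1663, 0.0059]
ee_rot: [[-0.16, -0.987, -0.004], [-0.987, 0.16, 0.0], [0.0, 0.004, -1.0]]
wrist_force: [0.4, -1.8, -0.6]
gripper_width: 0.982
gripper_force: 0.0
```

drive_tool:
  rows:
    - [0,0,0,0,0,0,0]
    - [0,0,0,0,0,0,0]
    - [0,0,0,0,0,0,0]
    - [0,0,0,0,0,0,0]
    - [0,0,0,0,0,0,0]

```text
time_s: 6.38
tcp_pos: [0.4934, -0.1664, 0.0086]
ee_rot: [[-0.159, -0.987, 0.001], [-0.987, 0.159, -0.0], [-0.0, -0.001, -1.0]]
wrist_force: [0.1, -0.2, -1.0]
gripper_width: 0.705
gripper_force: 0.0
```

drive_tool:
  rows:
    - [0,0,0,0,0,0,0]
    - [0,0,0,0,0,0,0]
    - [0,0,0,0,0,0,0]
    - [0,0,0,0,0,0,0]
    - [0,0,0,0,0,0,0]

```text
time_s: 6.8
tcp_pos: [0.4936, -0.1665, 0.0082]
ee_rot: [[-0.159, -0.987, 0.001], [-0.987, 0.159, -0.0], [-0.0, -0.001, -1.0]]
wrist_force: [3.7, -1.3, 1.5]
gripper_width: 0.329
gripper_force: 2.4
```

drive_tool:
  rows:
    - [0,0,0,0,0,0,0]
    - [0,0,0,0,0,0,0]

```text
time_s: 6.97
tcp_pos: [0.4939, -0.1665, 0.0083]
ee_rot: [[-0.159, -0.987, 0.002], [-0.987, 0.159, -0.0], [-0.0, -0.002, -1.0]]
wrist_force: [2.3, -1.1, -0.0]
gripper_width: 0.31
gripper_force: 30.0
```

drive_tool:
  rows:
    - [0,0,0,10,0,0,0]
    - [0,0,0,20,0,0,0]
    - [0,0,0,20,0,0,0]
    - [0,18,0,0,0,0,-0.017]
    - [0,18,0,0,0,0,-0.017]

```text
time_s: 7.38
tcp_pos: [0.5289, -0.1664, 0.0601]
ee_rot: [[-0.194, -0.981, 0.001], [-0.981, 0.194, 0.0], [-0.001, -0.001, -1.0]]
wrist_force: [0.1, 0.1, -1.8]
gripper_width: 0.312
gripper_force: 30.0
```

drive_tool:
  rows:
    - [0,25,-2,0,0,0,0]
    - [0,25,-2,0,0,0,0]
    - [0,25,-1,0,0,0,0]
    - [0,20,0,0,0,0,0]
    - [0,12,0,0,0,0,0]

```text
time_s: 7.8
tcp_pos: [0.6374, -0.1714, 0.058]
ee_rot: [[-0.193, -0.981, -0.001], [-0.981, 0.193, 0.0], [0.0, 0.001, -1.0]]
wrist_force: [-0.4, -0.1, -1.8]
gripper_width: 0.313
gripper_force: 30.0
```

drive_tool:
  rows:
    - [0,0,0,0,0,0,0]
    - [0,0,0,0,0,0,0]
    - [0,0,0,0,0,0,0]

```text
time_s: 8.05
tcp_pos: [0.6345, -0.1713, 0.0578]
ee_rot: [[-0.193, -0.981, -0.002], [-0.981, 0.193, 0.001], [-0.0, 0.002, -1.0]]
wrist_force: [-0.5, -0.2, -2.2]
gripper_width: 0.313
gripper_force: 30.0
```

```bash
python3 w.py w4 60,110 5,14; python3 ax.py 637.5 -171.5 79 65 | grep -v " 10 "
```

```text
tcp [ 634.5 -171.3   57.8]
60.0 110.0 c [ 626.8 -212.5] [89.1 51.2] 79.1 ztop 102.2
5.0 14.0 c [ 663.7 -188.5] [91.8 20.4] 78.7 ztop 11.5
scene -50 28 z 50/97% [96.3 99.4] e 3/97% [-0.8 16.4]
scene -30 25 z 50/97% [96.7 99.5] e 3/97% [-2.6 17. ]
scene -10 98 z 50/97% [96.9 99.8] e 3/97% [-19.   17.3]
scene 30 112 z 50/97% [96.5 99.7] e 3/97% [-10.   14.9]
scene 50 121 z 50/97% [96.4 99.6] e 3/97% [-10.   15.6]
scene 70 148 z 50/97% [ 95.7 100.2] e 3/97% [-10.1  15.6]
scene 90 84 z 50/97% [86.  97.7] e 3/97% [-8.4 14.2]
side -30 21 z 50/97% [87.2 98.5] e 3/97% [ 8.4 17.1]
side -10 57 z 50/97% [ 95.5 106.8] e 3/97% [-12.8  28.4]
side 30 110 z 50/97% [ 97.2 102.5] e 3/97% [-4.7 17.2]
side 50 109 z 50/97% [ 97.5 101.9] e 3/97% [-3.2 16.7]
side 70 121 z 50/97% [ 97.1 101.9] e 3/97% [-4.4 17.3]
side 90 62 z 50/97% [88.7 99. ] e 3/97% [-8.6 14.9]
```

drive_tool:
  rows:
    - [0,3,0,0,0,0,0]
    - [0,0,0,-15,0,0,0]
    - [0,0,0,-17,0,0,0]
    - [0,0,0,-12,0,0,0]
    - [0,0,0,0,0,0,0]

```text
time_s: 8.62
tcp_pos: [0.6366, -0.1711, 0.011]
ee_rot: [[-0.194, -0.981, -0.006], [-0.981, 0.194, 0.001], [0.0, 0.006, -1.0]]
wrist_force: [-0.4, 0.2, -2.4]
gripper_width: 0.315
gripper_force: 30.0
```

drive_tool:
  rows:
    - [0,0,0,0,0,0,0]

```text
time_s: 8.7
tcp_pos: [0.6386, -0.1715, 0.0134]
ee_rot: [[-0.193, -0.981, -0.002], [-0.981, 0.193, -0.0], [0.001, 0.002, -1.0]]
wrist_force: [0.9, 0.5, -1.2]
gripper_width: 0.312
gripper_force: 30.0
```

drive_tool:
  rows:
    - [0,0,0,-4,0,0,0]
    - [0,0,0,0,0,0,0]
    - [0,0,0,0,0,0,0]
    - [0,0,0,0,0,0,0]

```text
time_s: 9.03
tcp_pos: [0.6395, -0.1715, 0.0107]
ee_rot: [[-0.193, -0.981, 0.001], [-0.981, 0.193, -0.0], [-0.0, -0.001, -1.0]]
wrist_force: [-0.2, -0.6, -1.6]
gripper_width: 0.31
gripper_force: 30.0
```

drive_tool:
  rows:
    - [100,0,0,0,0,0,0]
    - [100,0,0,0,0,0,0]
    - [100,0,0,0,0,0,0]
    - [100,0,0,0,0,0,0]
    - [100,0,0,0,0,0,0]

```text
time_s: 9.45
tcp_pos: [0.6393, -0.1714, 0.0104]
ee_rot: [[-0.193, -0.981, 0.001], [-0.981, 0.193, -0.0], [-0.0, -0.001, -1.0]]
wrist_force: [1.1, -0.1, -0.3]
gripper_width: 0.604
gripper_force: 0.0
```

drive_tool:
  rows:
    - [100,0,0,15,0,0,0]
    - [100,0,0,30,0,0,0]
    - [100,0,0,35,0,0,0]
    - [100,0,0,30,0,0,0]
    - [100,0,0,0,0,0,0]

```text
time_s: 9.87
tcp_pos: [0.6437, -0.1723, 0.1284]
ee_rot: [[-0.191, -0.981, 0.014], [-0.982, 0.191, -0.003], [0.0, -0.015, -1.0]]
wrist_force: [1.1, -0.1, 2.0]
gripper_width: 0.959
gripper_force: 0.0
```

```bash
python3 w.py w5 40,60; python3 ax.py 637.5 -171.5 79 30 | grep -E "[357]0 "
```

```text
tcp [ 643.7 -172.3  128.4]
40.0 60.0 c [ 637.8 -179.3] [155.5  28.3] 78.6 ztop 51.8
scene -70 93 z 50/97% [46.4 50.1] e 3/97% [-13.9  11.7]
scene -50 92 z 50/97% [46.4 50.2] e 3/97% [-14.   11.5]
scene -30 116 z 50/97% [45.6 49.6] e 3/97% [-23.8  22.4]
scene 30 137 z 50/97% [45.4 49.5] e 3/97% [-24.9  21.2]
scene 50 111 z 50/97% [46.6 49.8] e 3/97% [-14.3  12.2]
scene 70 119 z 50/97% [46.3 50.1] e 3/97% [-14.2  10.5]
side -70 86 z 50/97% [47.8 52.8] e 3/97% [-6.8 13.6]
side -50 86 z 50/97% [48.  52.9] e 3/97% [-7.2 13.2]
side -30 110 z 50/97% [45.3 52.4] e 3/97% [-19.4  23.8]
side 30 118 z 50/97% [45.7 52.4] e 3/97% [-22.4  22.9]
side 50 96 z 50/97% [47.7 52.9] e 3/97% [-7.8 13.5]
side 70 104 z 50/97% [47.2 52.7] e 3/97% [-7.3 14.1]
```

drive_tool:
  rows:
    - [100,0,25,0,0,0,-0.02]
    - [100,0,38,0,0,0,-0.03]
    - [100,0,38,0,0,0,0]
    - [100,0,38,0,0,0,0]
    - [100,0,38,0,0,0,0]

```text
time_s: 10.43
tcp_pos: [0.6377, 0.0069, 0.1181]
ee_rot: [[-0.242, -0.97, -0.004], [-0.97, 0.242, -0.001], [0.002, 0.003, -1.0]]
wrist_force: [1.2, 0.3, -0.4]
gripper_width: 1.0
gripper_force: 0.0
```

drive_tool:
  rows:
    - [100,1,38,0,0,0,0]
    - [100,1,38,0,0,0,0]
    - [100,1,38,0,0,0,0]
    - [100,1,28,0,0,0,0]
    - [100,0,0,0,0,0,0]

```text
time_s: 10.85
tcp_pos: [0.6423, 0.1526, 0.1179]
ee_rot: [[-0.236, -0.972, -0.002], [-0.972, 0.236, -0.0], [0.001, 0.002, -1.0]]
wrist_force: [0.9, -0.4, 0.5]
gripper_width: 1.002
gripper_force: 0.0
```

drive_tool:
  rows:
    - [100,0,0,0,0,0,0]
    - [100,0,0,0,0,0,0]

```text
time_s: 11.02
tcp_pos: [0.6422, 0.147, 0.1185]
ee_rot: [[-0.242, -0.97, -0.003], [-0.97, 0.242, -0.001], [0.002, 0.003, -1.0]]
wrist_force: [0.3, -0.2, -1.0]
gripper_width: 1.001
gripper_force: 0.0
```

```bash
python3 w.py w6 52,80 5,14
```

```text
tcp [642.2 147.  118.5]
52.0 80.0 c [646.  145.4] [91.4 50.4] 76.0 ztop 76.1
5.0 14.0 c [646.  145.3] [125.   67.2] 75.5 ztop 12.5
```

drive_tool:
  rows:
    - [100,3,0,-20,0,0,0]
    - [100,0,0,-32,0,0,0]
    - [100,0,0,-28,0,0,0]
    - [100,0,0,-14,0,0,0]
    - [100,0,0,-6,0,0,0]

```text
time_s: 11.48
tcp_pos: [0.6439, 0.1449, 0.0166]
ee_rot: [[-0.244, -0.97, -0.006], [-0.97, 0.244, -0.002], [0.004, 0.005, -1.0]]
wrist_force: [-0.1, -0.4, 0.5]
gripper_width: 1.0
gripper_force: 0.0
```

drive_tool:
  rows:
    - [0,0,0,0,0,0,0]
    - [0,0,0,0,0,0,0]
    - [0,0,0,0,0,0,0]
    - [0,0,0,0,0,0,0]
    - [0,0,0,0,0,0,0]

```text
time_s: 11.9
tcp_pos: [0.6468, 0.1479, 0.0215]
ee_rot: [[-0.242, -0.97, 0.002], [-0.97, 0.242, 0.001], [-0.002, -0.002, -1.0]]
wrist_force: [-1.1, 0.3, 0.2]
gripper_width: 0.703
gripper_force: 0.0
```

drive_tool:
  rows:
    - [0,0,0,0,0,0,0]
    - [0,0,0,0,0,0,0]
    - [0,0,0,0,0,0,0]
    - [0,0,0,0,0,0,0]
    - [0,0,0,0,0,0,0]

```text
time_s: 12.32
tcp_pos: [0.646, 0.1478, 0.0207]
ee_rot: [[-0.241, -0.97, 0.0], [-0.97, 0.241, 0.0], [-0.0, -0.0, -1.0]]
wrist_force: [-2.6, 1.5, 4.4]
gripper_width: 0.569
gripper_force: 30.0
```

drive_tool:
  rows:
    - [0,0,0,12,0,0,0]
    - [0,0,0,30,0,0,0]
    - [0,0,0,30,0,0,0]
    - [0,0,0,8,0,0,0]
    - [0,-8,-17,0,0,0,0.02]

```text
time_s: 12.73
tcp_pos: [0.6418, 0.1334, 0.1039]
ee_rot: [[-0.219, -0.976, 0.009], [-0.976, 0.219, 0.003], [-0.005, -0.008, -1.0]]
wrist_force: [0.5, 0.1, -1.2]
gripper_width: 0.57
gripper_force: 30.0
```

drive_tool:
  rows:
    - [0,-16,-33,0,0,0,0.02]
    - [0,-16,-33,0,0,0,0.02]
    - [0,-16,-33,0,0,0,0.023]
    - [0,-16,-33,0,0,0,0]
    - [0,-16,-33,0,0,0,0]

```text
time_s: 13.15
tcp_pos: [0.5568, -0.0358, 0.0997]
ee_rot: [[-0.16, -0.987, -0.0], [-0.987, 0.16, 0.0], [0.0, 0.0, -1.0]]
wrist_force: [-0.6, 0.0, -1.5]
gripper_width: 0.568
gripper_force: 30.0
```

drive_tool:
  rows:
    - [0,-16,-33,0,0,0,0]
    - [0,-16,-33,0,0,0,0]
    - [0,-16,-33,0,0,0,0]
    - [0,-17,-33,0,0,0,0]
    - [0,0,0,0,0,0,0]

```text
time_s: 13.57
tcp_pos: [0.4889, -0.1703, 0.0995]
ee_rot: [[-0.167, -0.986, -0.004], [-0.986, 0.167, 0.0], [0.0, 0.004, -1.0]]
wrist_force: [0.4, 0.6, -2.7]
gripper_width: 0.569
gripper_force: 30.0
```

drive_tool:
  rows:
    - [0,0,0,0,0,0,0]
    - [0,0,0,0,0,0,0]

```text
time_s: 13.73
tcp_pos: [0.4932, -0.1666, 0.1001]
ee_rot: [[-0.161, -0.987, 0.001], [-0.987, 0.161, 0.0], [-0.0, -0.0, -1.0]]
wrist_force: [0.4, 0.4, -1.6]
gripper_width: 0.566
gripper_force: 30.0
```

drive_tool:
  rows:
    - [0,0,0,-20,0,0,0]
    - [0,0,0,-28,0,0,0]
    - [0,0,0,-20,0,0,0]
    - [0,0,0,-7,0,0,0]
    - [0,0,0,0,0,0,0]

```text
time_s: 14.15
tcp_pos: [0.4932, -0.1655, 0.0238]
ee_rot: [[-0.158, -0.987, -0.003], [-0.987, 0.158, -0.0], [0.001, 0.002, -1.0]]
wrist_force: [0.3, 0.6, -0.5]
gripper_width: 0.571
gripper_force: 30.0
```

drive_tool:
  rows:
    - [0,0,0,0,0,0,0]
    - [0,0,0,0,0,0,0]

```text
time_s: 14.32
tcp_pos: [0.4944, -0.166, 0.0262]
ee_rot: [[-0.159, -0.987, 0.002], [-0.987, 0.159, -0.0], [-0.0, -0.002, -1.0]]
wrist_force: [0.4, -0.2, -1.9]
gripper_width: 0.566
gripper_force: 30.0
```

drive_tool:
  rows:
    - [0,-1,0,-4,0,0,0]
    - [0,0,0,-1,0,0,0]
    - [0,0,0,0,0,0,0]
    - [0,0,0,0,0,0,0]

```text
time_s: 14.65
tcp_pos: [0.4934, -0.1664, 0.0211]
ee_rot: [[-0.16, -0.987, 0.003], [-0.987, 0.16, -0.0], [-0.0, -0.003, -1.0]]
wrist_force: [0.9, 1.6, 2.2]
gripper_width: 0.565
gripper_force: 30.0
```

drive_tool:
  rows:
    - [100,0,0,0,0,0,0]
    - [100,0,0,0,0,0,0]
    - [100,0,0,0,0,0,0]
    - [100,0,0,0,0,0,0]
    - [100,0,0,0,0,0,0]

```text
time_s: 15.07
tcp_pos: [0.4915, -0.1665, 0.0198]
ee_rot: [[-0.161, -0.987, -0.001], [-0.987, 0.161, 0.0], [0.0, 0.001, -1.0]]
wrist_force: [0.1, -0.2, -0.4]
gripper_width: 0.859
gripper_force: 0.0
```

drive_tool:
  rows:
    - [100,0,0,15,0,0,0]
    - [100,0,0,30,0,0,0]
    - [100,0,0,35,0,0,0]
    - [100,0,0,20,0,0,0]
    - [100,0,0,0,0,0,0]

```text
time_s: 15.48
tcp_pos: [0.4953, -0.1669, 0.125]
ee_rot: [[-0.159, -0.987, 0.01], [-0.987, 0.159, -0.002], [-0.0, -0.01, -1.0]]
wrist_force: [0.6, 0.8, -0.0]
gripper_width: 0.999
gripper_force: 0.0
```

```bash
python3 w.py w7 52,80 5,14
```

```text
tcp [ 495.3 -166.9  125. ]
52.0 80.0 c [ 494.1 -169. ] [91.6 50.4] 81.0 ztop 76.1
5.0 14.0 c [ 494.2 -169.6] [91.3 75.2] 80.7 ztop 11.6
```

drive_tool:
  rows:
    - [100,0,22,0,0,0,0.045]
    - [100,0,38,0,0,0,0.05]
    - [100,0,38,0,0,0,0.05]
    - [100,0,38,0,0,0,0.05]
    - [100,0,38,0,0,0,0.05]

```text
time_s: 15.95
tcp_pos: [0.4906, 0.0088, 0.1187]
ee_rot: [[0.085, -0.996, -0.003], [-0.996, -0.085, -0.001], [0.0, 0.003, -1.0]]
wrist_force: [0.3, -0.6, -0.4]
gripper_width: 0.999
gripper_force: 0.0
```

drive_tool:
  rows:
    - [100,-1,38,0,0,0,0.05]
    - [100,0,38,0,0,0,0.05]
    - [100,0,38,0,0,0,0]
    - [100,0,36,0,0,0,0]
    - [100,0,0,0,0,0,0]

```text
time_s: 16.37
tcp_pos: [0.4911, 0.1624, 0.1189]
ee_rot: [[0.189, -0.982, -0.0], [-0.982, -0.189, 0.0], [-0.0, 0.0, -1.0]]
wrist_force: [0.4, 0.1, 0.4]
gripper_width: 1.0
gripper_force: 0.0
```

drive_tool:
  rows:
    - [100,0,0,0,0,0,0]
    - [100,0,0,0,0,0,0]

```text
time_s: 16.53
tcp_pos: [0.49, 0.1571, 0.1188]
ee_rot: [[0.183, -0.983, -0.003], [-0.983, -0.183, -0.002], [0.001, 0.003, -1.0]]
wrist_force: [0.8, -1.0, 0.2]
gripper_width: 0.997
gripper_force: 0.0
```

```bash
python3 w.py w8 42,80 5,14
```

```text
tcp [490.  157.1 118.8]
42.0 80.0 c [491.9 155.1] [ 39.1 122.3] 10.2 ztop 63.0
5.0 14.0 c [491.3 157. ] [ 55.3 164.2] 10.4 ztop 11.5
```

drive_tool:
  rows:
    - [100,1,1,-20,0,0,0]
    - [100,0,0,-34,0,0,0]
    - [100,0,0,-30,0,0,0]
    - [100,0,0,-16,0,0,0]
    - [100,0,0,-7,0,0,0]

```text
time_s: 17.0
tcp_pos: [0.4901, 0.1558, 0.0102]
ee_rot: [[0.18, -0.984, -0.005], [-0.984, -0.18, -0.003], [0.002, 0.006, -1.0]]
wrist_force: [0.7, 0.2, 0.5]
gripper_width: 1.0
gripper_force: 0.0
```

drive_tool:
  rows:
    - [0,0,0,0,0,0,0]
    - [0,0,0,0,0,0,0]
    - [0,0,0,0,0,0,0]
    - [0,0,0,0,0,0,0]
    - [0,0,0,0,0,0,0]

```text
time_s: 17.42
tcp_pos: [0.4928, 0.159, 0.0143]
ee_rot: [[0.183, -0.983, 0.002], [-0.983, -0.183, 0.001], [-0.001, -0.002, -1.0]]
wrist_force: [0.3, -0.1, -0.3]
gripper_width: 0.705
gripper_force: 0.0
```

drive_tool:
  rows:
    - [0,0,0,0,0,0,0]
    - [0,0,0,0,0,0,0]
    - [0,0,0,0,0,0,0]
    - [0,0,0,0,0,0,0]
    - [0,0,0,0,0,0,0]

```text
time_s: 17.83
tcp_pos: [0.4907, 0.1581, 0.0131]
ee_rot: [[0.182, -0.983, -0.003], [-0.983, -0.182, -0.001], [0.001, 0.003, -1.0]]
wrist_force: [-3.7, -0.1, 4.3]
gripper_width: 0.428
gripper_force: 30.0
```

drive_tool:
  rows:
    - [0,0,0,12,0,0,0]
    - [0,0,0,28,0,0,0]
    - [0,0,0,20,0,0,0]
    - [0,12,-1,0,0,0,-0.05]
    - [0,22,-1,0,0,0,-0.063]

```text
time_s: 18.25
tcp_pos: [0.5257, 0.157, 0.0746]
ee_rot: [[0.07, -0.998, 0.002], [-0.998, -0.07, 0.002], [-0.002, -0.002, -1.0]]
wrist_force: [-0.5, 0.7, -2.0]
gripper_width: 0.429
gripper_force: 30.0
```

drive_tool:
  rows:
    - [0,25,-2,0,0,0,-0.063]
    - [0,25,-2,0,0,0,-0.063]
    - [0,25,-2,0,0,0,-0.063]
    - [0,25,-2,0,0,0,-0.063]
    - [0,19,-1,0,0,0,-0.063]

```text
time_s: 18.67
tcp_pos: [0.6471, 0.1472, 0.0722]
ee_rot: [[-0.245, -0.97, 0.001], [-0.97, 0.245, -0.0], [-0.0, -0.001, -1.0]]
wrist_force: [0.5, 0.2, -1.2]
gripper_width: 0.428
gripper_force: 30.0
```

drive_tool:
  rows:
    - [0,0,0,0,0,0,0]
    - [0,0,0,0,0,0,0]
    - [0,0,0,0,0,0,0]

```text
time_s: 18.92
tcp_pos: [0.6441, 0.1473, 0.0721]
ee_rot: [[-0.241, -0.97, -0.002], [-0.97, 0.241, -0.001], [0.001, 0.002, -1.0]]
wrist_force: [0.2, 0.9, -1.2]
gripper_width: 0.43
gripper_force: 30.0
```

drive_tool:
  rows:
    - [0,1,0,-18,0,0,0]
    - [0,0,0,-24,0,0,0]
    - [0,0,0,-14,0,0,0]
    - [0,0,0,0,0,0,0]
    - [0,0,0,0,0,0,0]

```text
time_s: 19.33
tcp_pos: [0.6451, 0.1476, 0.017]
ee_rot: [[-0.241, -0.971, -0.001], [-0.971, 0.241, -0.001], [0.001, 0.001, -1.0]]
wrist_force: [0.4, 0.2, -1.8]
gripper_width: 0.432
gripper_force: 30.0
```

drive_tool:
  rows:
    - [0,0,0,0,0,0,0]
    - [0,0,0,0,0,0,0]

```text
time_s: 19.5
tcp_pos: [0.6463, 0.148, 0.0184]
ee_rot: [[-0.241, -0.97, 0.001], [-0.97, 0.241, 0.001], [-0.001, -0.001, -1.0]]
wrist_force: [0.1, -0.2, -1.2]
gripper_width: 0.429
gripper_force: 30.0
```

drive_tool:
  rows:
    - [0,-1,0,-4,0,0,0]
    - [0,0,0,-1,0,0,0]
    - [0,0,0,0,0,0,0]
    - [0,0,0,0,0,0,0]

```text
time_s: 19.83
tcp_pos: [0.6456, 0.1478, 0.0129]
ee_rot: [[-0.241, -0.97, 0.001], [-0.97, 0.241, 0.0], [-0.001, -0.001, -1.0]]
wrist_force: [0.2, 0.6, 1.5]
gripper_width: 0.428
gripper_force: 30.0
```

drive_tool:
  rows:
    - [100,0,0,0,0,0,0]
    - [100,0,0,0,0,0,0]
    - [100,0,0,0,0,0,0]
    - [100,0,0,0,0,0,0]
    - [100,0,0,0,0,0,0]

```text
time_s: 20.25
tcp_pos: [0.6449, 0.1475, 0.0119]
ee_rot: [[-0.242, -0.97, -0.0], [-0.97, 0.242, -0.0], [0.0, 0.0, -1.0]]
wrist_force: [0.2, -1.0, 0.2]
gripper_width: 0.718
gripper_force: 0.0
```

drive_tool:
  rows:
    - [100,0,0,15,0,0,0]
    - [100,0,0,30,0,0,0]
    - [100,0,0,35,0,0,0]
    - [100,0,0,27,0,0,0]
    - [100,0,0,0,0,0,0]

```text
time_s: 20.67
tcp_pos: [0.6491, 0.1488, 0.1266]
ee_rot: [[-0.24, -0.971, 0.013], [-0.971, 0.24, 0.004], [-0.007, -0.011, -1.0]]
wrist_force: [1.0, 0.6, 0.9]
gripper_width: 0.992
gripper_force: 0.0
```

```bash
python3 w.py w9 42,80 5,14
```

```text
tcp [649.1 148.8 126.6]
42.0 80.0 c [646.2 146.2] [126.1  39.1] 75.8 ztop 63.0
5.0 14.0 c [645.9 145.5] [125.5  67.4] 75.8 ztop 12.9
```

drive_tool:
  rows:
    - [100,0,-25,0,0,0,0.02]
    - [100,-1,-38,0,0,0,0.03]
    - [100,-1,-38,0,0,0,0]
    - [100,-1,-38,0,0,0,0]
    - [100,-1,-38,0,0,0,0]

```text
time_s: 21.13
tcp_pos: [0.6399, -0.0308, 0.1177]
ee_rot: [[-0.192, -0.981, -0.003], [-0.981, 0.192, -0.0], [0.001, 0.002, -1.0]]
wrist_force: [0.4, -0.4, -0.3]
gripper_width: 1.001
gripper_force: 0.0
```

drive_tool:
  rows:
    - [100,-1,-38,0,0,0,0]
    - [100,-1,-38,0,0,0,0]
    - [100,0,-38,0,0,0,0]
    - [100,0,-28,0,0,0,0]
    - [100,0,0,0,0,0,0]

```text
time_s: 21.55
tcp_pos: [0.6376, -0.1763, 0.1173]
ee_rot: [[-0.199, -0.98, -0.003], [-0.98, 0.199, -0.0], [0.001, 0.003, -1.0]]
wrist_force: [-0.1, -0.2, 0.4]
gripper_width: 1.002
gripper_force: 0.0
```

drive_tool:
  rows:
    - [100,0,0,0,0,0,0]
    - [100,0,0,0,0,0,0]

```text
time_s: 21.72
tcp_pos: [0.6384, -0.1711, 0.1179]
ee_rot: [[-0.193, -0.981, -0.002], [-0.981, 0.193, 0.001], [-0.0, 0.002, -1.0]]
wrist_force: [0.7, 0.8, 0.2]
gripper_width: 1.001
gripper_force: 0.0
```

```bash
python3 w.py wa 40,60 5,14
```

```text
tcp [ 638.4 -171.1  117.9]
40.0 60.0 c [ 637.4 -182.3] [150.   28.6] 78.7 ztop 51.8
5.0 14.0 c [ 612.9 -169.5] [109.2  22.7] 78.7 ztop 11.6
```

drive_tool:
  rows:
    - [100,1,-1,-20,0,0,0]
    - [100,0,0,-34,0,0,0]
    - [100,0,0,-32,0,0,0]
    - [100,0,0,-17,0,0,0]
    - [100,0,0,-7,0,0,0]

```text
time_s: 22.18
tcp_pos: [0.6376, -0.1703, 0.0052]
ee_rot: [[-0.191, -0.982, -0.007], [-0.982, 0.191, 0.001], [0.0, 0.007, -1.0]]
wrist_force: [0.1, 1.0, 1.0]
gripper_width: 1.001
gripper_force: 0.0
```

drive_tool:
  rows:
    - [0,0,0,0,0,0,0]
    - [0,0,0,0,0,0,0]
    - [0,0,0,0,0,0,0]
    - [0,0,0,0,0,0,0]
    - [0,0,0,0,0,0,0]

```text
time_s: 22.6
tcp_pos: [0.641, -0.1723, 0.0107]
ee_rot: [[-0.193, -0.981, 0.003], [-0.981, 0.193, -0.0], [-0.0, -0.003, -1.0]]
wrist_force: [0.3, -0.2, -0.3]
gripper_width: 0.708
gripper_force: 0.0
```

drive_tool:
  rows:
    - [0,0,0,0,0,0,0]
    - [0,0,0,0,0,0,0]
    - [0,0,0,0,0,0,0]
    - [0,0,0,0,0,0,0]
    - [0,0,0,0,0,0,0]

```text
time_s: 23.02
tcp_pos: [0.6391, -0.1723, 0.009]
ee_rot: [[-0.193, -0.981, -0.002], [-0.981, 0.193, 0.0], [0.0, 0.002, -1.0]]
wrist_force: [-7.4, 2.6, 3.6]
gripper_width: 0.327
gripper_force: 3.5
```

drive_tool:
  rows:
    - [0,0,0,0,0,0,0]
    - [0,0,0,0,0,0,0]
    - [0,0,0,0,0,0,0]

```text
time_s: 23.27
tcp_pos: [0.6387, -0.1722, 0.009]
ee_rot: [[-0.193, -0.981, -0.003], [-0.981, 0.193, 0.0], [0.0, 0.003, -1.0]]
wrist_force: [-4.8, 1.8, 2.9]
gripper_width: 0.31
gripper_force: 30.0
```

drive_tool:
  rows:
    - [0,0,0,12,0,0,0]
    - [0,0,0,30,0,0,0]
    - [0,0,0,34,0,0,0]
    - [0,0,0,14,0,0,0]
    - [0,-8,18,0,0,0,0.03]

```text
time_s: 23.68
tcp_pos: [0.6378, -0.157, 0.1052]
ee_rot: [[-0.164, -0.986, 0.015], [-0.986, 0.164, -0.003], [0.0, -0.015, -1.0]]
wrist_force: [1.3, -0.2, -2.0]
gripper_width: 0.314
gripper_force: 30.0
```

drive_tool:
  rows:
    - [0,-15,34,0,0,0,0.04]
    - [0,-15,34,0,0,0,0.04]
    - [0,-15,34,0,0,0,0.04]
    - [0,-15,34,0,0,0,0.04]
    - [0,-15,34,0,0,0,0.04]

```text
time_s: 24.1
tcp_pos: [0.5576, 0.0172, 0.0999]
ee_rot: [[0.038, -0.999, 0.004], [-0.999, -0.038, 0.001], [-0.001, -0.004, -1.0]]
wrist_force: [0.1, 1.1, -1.2]
gripper_width: 0.316
gripper_force: 30.0
```

drive_tool:
  rows:
    - [0,-15,34,0,0,0,0.04]
    - [0,-15,34,0,0,0,0.04]
    - [0,-15,34,0,0,0,0.04]
    - [0,-15,34,0,0,0,0.027]
    - [0,-4,6,0,0,0,0]

```text
time_s: 24.52
tcp_pos: [0.4931, 0.1624, 0.1003]
ee_rot: [[0.188, -0.982, 0.004], [-0.982, -0.188, 0.003], [-0.002, -0.005, -1.0]]
wrist_force: [-0.6, -0.1, -1.7]
gripper_width: 0.313
gripper_force: 30.0
```

drive_tool:
  rows:
    - [0,0,0,0,0,0,0]
    - [0,0,0,0,0,0,0]
    - [0,0,0,0,0,0,0]

```text
time_s: 24.77
tcp_pos: [0.4938, 0.1571, 0.0994]
ee_rot: [[0.181, -0.983, 0.001], [-0.983, -0.181, 0.0], [-0.0, -0.001, -1.0]]
wrist_force: [1.2, 0.1, -2.4]
gripper_width: 0.314
gripper_force: 30.0
```

Shift −3, +1 and lower.

drive_tool:
  rows:
    - [0,-3,1,-18,0,0,0]
    - [0,0,0,-28,0,0,0]
    - [0,0,0,-26,0,0,0]
    - [0,0,0,-13,0,0,0]
    - [0,0,0,0,0,0,0]

```text
time_s: 25.18
tcp_pos: [0.4895, 0.1564, 0.0115]
ee_rot: [[0.179, -0.984, -0.004], [-0.984, -0.179, -0.003], [0.002, 0.004, -1.0]]
wrist_force: [0.3, 0.9, -0.9]
gripper_width: 0.317
gripper_force: 30.0
```

drive_tool:
  rows:
    - [0,0,0,0,0,0,0]
    - [0,0,0,0,0,0,0]

```text
time_s: 25.35
tcp_pos: [0.4911, 0.1583, 0.0149]
ee_rot: [[0.181, -0.984, 0.001], [-0.984, -0.181, 0.001], [-0.0, -0.002, -1.0]]
wrist_force: [-0.2, -0.6, -1.4]
gripper_width: 0.312
gripper_force: 30.0
```

drive_tool:
  rows:
    - [0,0,0,-5,0,0,0]
    - [0,0,0,-1,0,0,0]
    - [0,0,0,0,0,0,0]
    - [0,0,0,0,0,0,0]

```text
time_s: 25.68
tcp_pos: [0.4906, 0.1588, 0.0087]
ee_rot: [[0.182, -0.983, 0.001], [-0.983, -0.182, 0.001], [-0.0, -0.001, -1.0]]
wrist_force: [1.5, -1.2, -0.4]
gripper_width: 0.31
gripper_force: 30.0
```

drive_tool:
  rows:
    - [100,0,0,0,0,0,0]
    - [100,0,0,0,0,0,0]
    - [100,0,0,0,0,0,0]
    - [100,0,0,0,0,0,0]
    - [100,0,0,0,0,0,0]

```text
time_s: 26.1
tcp_pos: [0.49, 0.1587, 0.0081]
ee_rot: [[0.182, -0.983, 0.0], [-0.983, -0.182, 0.0], [-0.0, -0.0, -1.0]]
wrist_force: [-0.0, 0.3, 0.7]
gripper_width: 0.61
gripper_force: 0.0
```

drive_tool:
  rows:
    - [100,0,0,15,0,0,0]
    - [100,0,0,30,0,0,0]
    - [100,0,0,35,0,0,0]
    - [100,0,0,40,0,0,0]
    - [100,0,0,0,0,0,0]

```text
time_s: 26.52
tcp_pos: [0.4949, 0.1611, 0.136]
ee_rot: [[0.184, -0.983, 0.014], [-0.983, -0.184, 0.007], [-0.004, -0.015, -1.0]]
wrist_force: [1.7, 0.3, 0.8]
gripper_width: 0.962
gripper_force: 0.0
```

```bash
python3 w.py wb 40,60 5,14; python3 a.py | head -0; cat b.py | sed '/^rect(/d' > c.py; cat >> c.py <<'E'
rect("long",(.49,.159),.12,.042,.056); rect("short",(.4927,-.1664),.09,.053,.08); rect("medium",(.6444,.1477),.1,.046,.07)
rect("spare",(.6375,-.1715),.085,.004,.06); rect("jar",(.502,.014),.06,.02,.07); rect("glue",(.735,-.02),.06,.03,.1)
E
python3 c.py
```

```text
tcp [494.9 161.1 136. ]
40.0 60.0 c [491.9 154. ] [ 28.4 160.2] 10.4 ztop 51.8
5.0 14.0 c [512.4 160.8] [ 12.4 164.4] 10.4 ztop 11.6
long c [489.9 158.5] size [ 26.9 166.2] ang 10.3
short c [ 492.9 -166.6] size [93.8 50.2] ang 81.1
medium c [644.5 148.4] size [126.6  38.8] ang 75.8
spare c [ 637.4 -171.7] size [112.5  75.6] ang 79.0
jar c [503.   13.5] size [43. 46.] ang 90.0
glue c [741. -19.] size [26. 16.] ang 90.0Exception ignored on flushing sys.stdout:
BrokenPipeError: [Errno 32] Broken pipe
```

View pics/scene0.png

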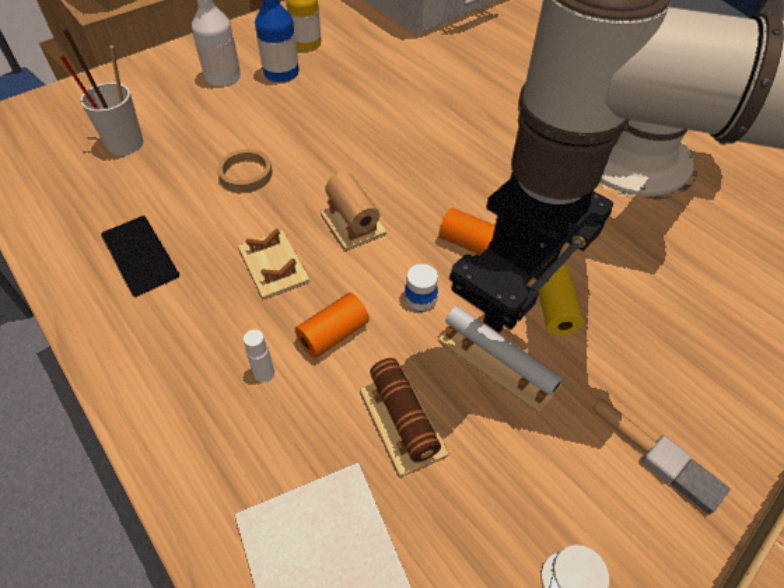

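The picture shows each roller centred on its own rest: short at (352,210), medium at (405,410) and long at (503,350). The spare rest at (272,262) is empty, and the jar at (422,288) and glue stick at (258,355) haven't moved.

drive_tool:
  rows:
    - [100,0,0,10,0,0,0]
    - [100,0,0,0,0,0,0]
    - [100,0,0,0,0,0,0]
    - [100,0,0,0,0,0,0]

```text
time_s: 27.9
tcp_pos: [0.4901, 0.1587, 0.1384]
ee_rot: [[0.182, -0.983, 0.001], [-0.983, -0.182, 0.001], [-0.0, -0.001, -1.0]]
wrist_force: [-0.7, 0.0, 0.5]
gripper_width: 1.002
gripper_force: 0.0
```

```bash
python3 -c "
from station import *
print(finish_job())"
```

```text
the job is handed in; nothing more can be done
None
```

I handed the job in at about 28 s: the last measurements put all three rollers within about 1 mm and 1° of centre on their own rests, with the spare rest empty and the paint jar and glue stick still in place; no verdict came back.

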